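# Empty the tumbling drum of a lab ball mill into its catch pan

## Robot

A 7-joint arm with a two-finger parallel gripper is mounted at the origin on the work surface. World frame = base frame: x ahead of the robot, y to its left, z up, the work surface at z = 0. Lengths are in m, angles in rad, forces in N, time in s.
With the tool pointing down it reaches from about 0.425 to 0.925 m from the base axis. Payload 6.8 kg.
Tool frame: the origin (TCP) lies on the centre line of the jaws, within the pads' length; the fingertips stand 25 mm ahead of it and the grasp point (between the pads) lies 6 mm ahead of it (bot.tcp_to_tips is the distance from the TCP to the fingertips, in m); z points along the fingers, y is the line along which they close (so a half turn about z gives the same grasp; the last joint's range is limited). The gripper opens to 88 mm and grips with 3 to 60 N. Pads are 20 mm wide; open, the fingers measure 115 mm over their backs; the gripper's body (75 mm by 178 mm) begins 61 mm behind the grasp point.
Start: joints at [1.035, 0.477, 0.022, 1.555, -0.011, 1.109, -0.083], TCP at [0.28, -0.614, 0.248] pointing down, gripper open.
Joint ranges: [-2.96, 2.96], [-0.34, 2.1], [-1.41, 1.46], [0.24, 2.44], [-1.37, 4.51], [0.17, 1.92], [-2.96, 2.96]. Speed limits (rad/s): [2.39, 2.39, 3.14, 3.14, 3.14, 3.14, 3.14].

## Interface

Orientations are given as a unit quaternion [w, x, y, z].
In Python, from station import bot gives the robot as it stands.
- The arm moves only by the tool apply_moves, never from a script. Its argument "moves" is a list of rows, each a list of 3 entries, a list of its own where there are three numbers: the shift along the tool's x, y, z in units of 2.5 cm (1.0 is 2.5 cm), then the turn, a rotation vector about the tool's x, y, z in units of 4 degrees (1.0 is 4 degrees), then the gripper's target within -1 to 1 (shut at 1, half-way at 0, fully open at -1). A call has 1 to 5 rows; each row shifts and turns the commanded pose from where the row before left it, along the tool's axes as they then stand; what a row does not reach is not made up. A row lasts 1/8 s, in which the tool goes at most 62.5 mm and 10.7 degrees, less where a joint would pass 70% of its speed; a pose out of reach is approached as far as the arm can. A call with a number of a shift or a turn outside -1 to 1 is refused whole. A call with a gripper value outside its range is refused whole. The fingers move at their own pace and stop on an object; the grip force is fixed at half the most. Time passes only in rows, so rows that do not move let the fingers close. It gives the time, the measured TCP pose, the force, the opening and the grip force at its end, in the units of the state.
- bot.sense(): the state, without advancing time (a new reading comes with each control period).
- bot.get_image(name): name is "scene" or "top" or "wrist"; returns a dict with "img" (480x640x3 uint8, red, green, blue), "mtx" (3x3 intrinsics, pixels), "dist" ([k1, k2, p1, p2, k3] as OpenCV has them; the pictures are not rectified), "R" (3x3) and "t" (3): a world point X has camera coordinates R X + t; the wrist camera has in their place "tool_from_camera" (4x4, takes a point from camera to tool coordinates, whose origin is the TCP and whose axes are the flange's). Camera axes: x right, y down, z forward; pixel columns grow to the right and rows downward; lengths in m; the calibration is good to about 2 mm. A picture is of the moment at which its call begins: read the wrist's pose just before it. There is no depth.
- bot.job_done(): hands the job in; it is judged then, once.
Trained networks look in the newest picture that a camera, given by its name, has taken for a name from the list of things; names that differ only in an ending like _2 or _b are one class to them, and where a whole thing is asked for, a point or a joint stands for the part that bears it (a point fixed in the world has none). Each returns a list of dicts, best first, with "p" (0 to 1); they miss things now and then, are a little off and sometimes report something else, mostly with a low value. They report only what shows in the picture. A call takes as long as a camera call.
- bot.silhouettes(camera, target): "region" (480x640 bool, what is visible of it) and "centre" ([column, row] in pixels, amid what is visible of it).
The state is a dict: "t": time; "joint_pos": joint angles; "qd": joint speeds; "joint_torque": joint torques, N m; "position": TCP position; "tcp_rot": TCP orientation; "ft_force": force on the tool from outside, world axes, zero at the start; "moment": the same for the moment, N m; "grip_width": opening from 0.0 (shut) to 1.0 (fully open); "finger_force": force on a finger pad.
Only numpy, scipy, OpenCV 4.12 (cv2) and the standard library are available. Lean on these libraries where they do the work, as an engineer would, in place of code of your own. Each camera call takes 0.05 s, during which the arm holds its last target. There are 200 camera calls.

## Task

Slide the catch pan in under the mill drum, flat on the bench and centred below it, while the drum's port still faces up. Then crank the drum round until the port faces straight down and all three grinding balls have dropped into the pan; leave the drum port-down and the pan with the balls in place beneath it. Do not disturb the mortar, the bottle or the slide box standing around.

Things in the scene. Friction and masses are not known exactly. Their poses are not given: they have to be found in the camera images.
- cradle: Grey steel cradle fixed to the bench, carrying the drum. Origin on the bench midway between two end plates (12 mm thick, 100 wide, 200 high) that leave a bay 176 mm wide between their feet (180 mm long in y, 14 high). x axis: along the drum's level axis; crank at the -x end, nearest the robot. The pan goes in from the open -y side, along +y. A 14 mm tie bar, 22 mm up, closes the bay at y = +83 mm.
- drum (a joint): Drum angle about the cradle's +x axis (rad). 0: port straight up; pi/2: port towards the open -y side; pi: port straight down. Starts within 0.5 of 0; stops at -0.7 and 3.9. Stays where it is left (bearing friction about 0.25 N m).
- drum_center (a point): Centre of the drum, on its axis, 175 mm above the bench. Steel 12-sided barrel 152 mm across, 112 mm long, with one side port 68 x 100 mm whose dark raised lips reach 88 mm from the axis. The balls lie inside and drop out when the port comes within about 30 degrees of straight down.
- crank_grip (a point): Grip point on the crank's black round handle, 20 mm thick, 95 mm long, parallel to the drum's axis and 60 mm from it, sticking out towards the robot; 175 mm along cradle -x from drum_center, 55 mm out from the crank arm. At drum angle 0 it lies on the +y side, at pi/2 on top, at pi on the -y side, at axis height. It can turn between fingers that stay pointing down.
- pan_center (a point): Centre of the catch pan (half-way up, 22.5 mm above its underside). Loose aluminium open tray, 130 x 130 mm, 45 mm high, walls 4 mm, 0.28 to 0.56 kg, standing on the bench; axes along its sides, handle towards -y.
- pan_handle (a point): Grip point on the pan's flat stick handle, 135 mm from the pan's centre along the pan's -y, 34 mm above the bench. The handle is 14 mm wide (along the pan's x), 12 mm thick, and reaches from 65 to 165 mm from the pan's centre along -y.
- ball0_center (a point): Centre of a white ceramic grinding ball, 32 mm in diameter, loose in the drum.
- ball1_center (a point): Another such ball.
- ball2_center (a point): Another such ball.
- mortar: Bystander: white ceramic mortar bowl, 90 mm across, 55 mm high; origin under its centre.
- reagent: Bystander: brown glass bottle, 64 mm across, 140 mm high; origin under its centre.
- slidebox: Bystander: flat white box with clear lid, 134 x 89 x 44 mm; origin under its centre.

How it is judged:
By the outcome, as a careful person would: the job done as asked, in the order asked, and still so for the second after the job is handed in, with the robot touching nothing.
It also fails if it takes over 64 s, if anything falls off the work surface, if the arm or the gripper's body presses on something with over 40 N, if the wrist force passes 120 N, or if a joint passes its speed limit or range.

## Working session

There is one attempt and no reset: what is moved stays moved. The work goes in short steps, Python scripts to look and compute and a tool call to move; the robot and the scene stay as the last step left them, time stands still between calls to the robot, and variables do not carry over. Pictures are saved under pics/ and viewed, at most 10 in all, crops included, and the job is handed in when it is done.

Besides the shell and the picture viewer there is one more tool, called after "Call:" as name([rows], argument=value, ...), one row to a line, values as JSON. apply_moves: Moves the arm, as the interface text tells. Its arguments: {"type":"object","properties":{"moves":{"type":"array","items":{"type":"array"}}},"required":["moves"]}

```bash
mkdir -p pics; ls; python3 - <<'E'
from station import bot
import cv2, numpy as np
s=bot.sense(); print(s)
ims=[]
for n in ["scene","top"]:
    d=bot.get_image(n); cv2.imwrite(f"pics/{n}0.png",d["img"][:,:,::-1])
    print(n,d["mtx"].tolist(),np.array(d["dist"]).tolist(),d["R"].tolist(),d["t"].tolist())
    for k in ["cradle","drum","crank_grip","pan_center","pan_handle","mortar","reagent","slidebox"]:
        for r in bot.silhouettes(n,k)[:2]: print(n,k,round(r["p"],2),np.round(r["centre"],1),r["region"].sum())
E
```

```text
pics
{'t': 0.0, 'joint_pos': array([ 1.03490135,  0.47776656,  0.02232482,  1.55641397, -0.01146196,
        1.10928136, -0.08309095]), 'qd': array([ 0.00091116,  0.00033891,  0.00072024, -0.00146209, -0.00054682,
       -0.00123783, -0.00022447]), 'joint_torque': array([-4.17044730e-04, -5.82850099e+01,  1.53398741e+00, -2.72604579e+01,
       -5.45440963e-02,  1.70143571e-02,  1.22687338e-04]), 'position': array([ 0.27980122, -0.61368795,  0.24671971]), 'tcp_rot': array([-8.30947859e-04,  9.77204146e-01,  2.12300022e-01, -2.59750214e-04]), 'ft_force': array([-0.28605167,  0.40241224, -0.20796809]), 'moment': array([0.02655867, 0.03761233, 0.01430455]), 'finger_force': 0.0, 'grip_width': 0.9980295915324554}
scene [[453.305486251073, 0.0, 317.8100340704938], [0.0, 453.305486251073, 240.76112219240022], [0.0, 0.0, 1.0]] [0.022399496825325202, 0.0, 0.0, 0.0, 0.0] [[0.6229933962617789, 0.7822269581626273, 0.00046275031879246687], [0.6264240421610396, -0.4985519332227647, -0.5991985391191036], [-0.4684785455245932, 0.37358661084611605, -0.8006003351108931]] [-0.3631950416632501, -0.28562
[... 532 characters left out ...]
496749556011148, 0.0, 0.0, 0.0, 0.0] [[-0.024337703398872746, -0.9996643665453017, -0.00887865152198848], [-0.9873251387747363, 0.02542869338217121, -0.15666030734146755], [0.1568334994085003, 0.00495336375162695, -0.9876126354248551]] [0.026812165131280416, 0.5794527402944923, 1.0531594915355973]
top cradle 0.61 [277.  205.7] 8636
top drum 0.87 [277.1 200.9] 6293
top crank_grip 0.8 [278.7 200.5] 6035
top crank_grip 0.29 [516.5 192. ] 1342
top pan_center 0.89 [418.8 283.2] 4349
top pan_handle 0.61 [420.9 286.9] 4203
top mortar 0.84 [514.2 193.6] 1269
top mortar 0.73 [280.5 200.6] 6291
top reagent 0.64 [154.9 300.1] 1025
top reagent 0.37 [514.4 191.3] 1260
top slidebox 0.88 [167.1 208.6] 2730
```

View pics/top0.png

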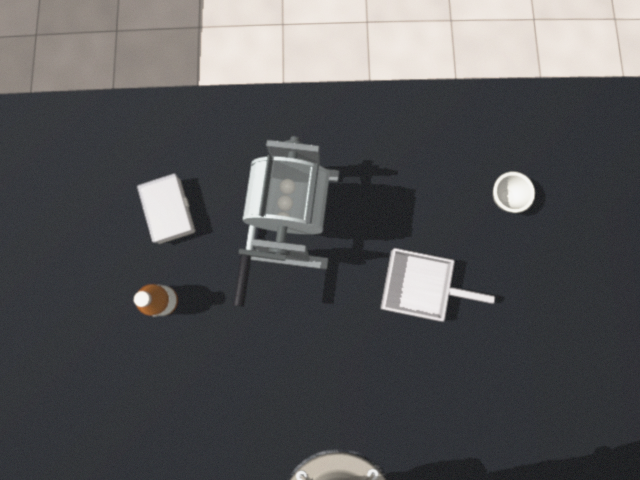

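View pics/scene0.png

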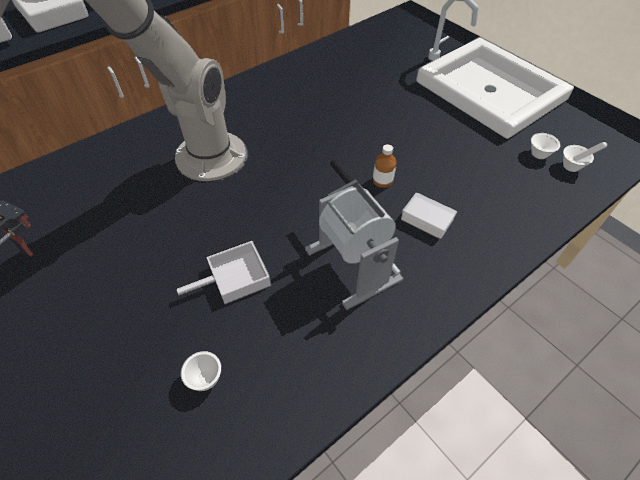

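Top view: cradle with drum near (285,200), port up, crank handle (247,235)-(238,303); pan at (418,285) with handle to (494,299). Zooming for accurate corners.

```bash
python3 - <<'E'
import cv2,numpy as np
a=cv2.imread("pics/top0.png");b=cv2.imread("pics/scene0.png")
A=cv2.resize(a[130:330,225:505],None,fx=2.8,fy=2.8,interpolation=cv2.INTER_CUBIC)
A=np.clip(A.astype(float)*1.3,0,255).astype(np.uint8)
for i in range(0,280,20): cv2.putText(A,str(225+i),(int(i*2.8),8),0,.3,(0,255,255)); cv2.line(A,(int(i*2.8),10),(int(i*2.8),14),(0,255,255))
for i in range(0,200,20): cv2.putText(A,str(130+i),(0,int(i*2.8)+4),0,.3,(0,255,255))
cv2.imwrite("pics/topc.png",A)
B=cv2.resize(b[140:320,170:420],None,fx=3.2,fy=3.2,interpolation=cv2.INTER_CUBIC)
B=np.clip(B.astype(float)*1.3,0,255).astype(np.uint8)
for i in range(0,250,20): cv2.putText(B,str(170+i),(int(i*3.2),8),0,.3,(0,255,255)); cv2.line(B,(int(i*3.2),10),(int(i*3.2),14),(0,255,255))
for i in range(0,180,20): cv2.putText(B,str(140+i),(0,int(i*3.2)+4),0,.3,(0,255,255))
cv2.imwrite("pics/scenec.png",B)
E
```

```text
(no output)
```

View pics/topc.png

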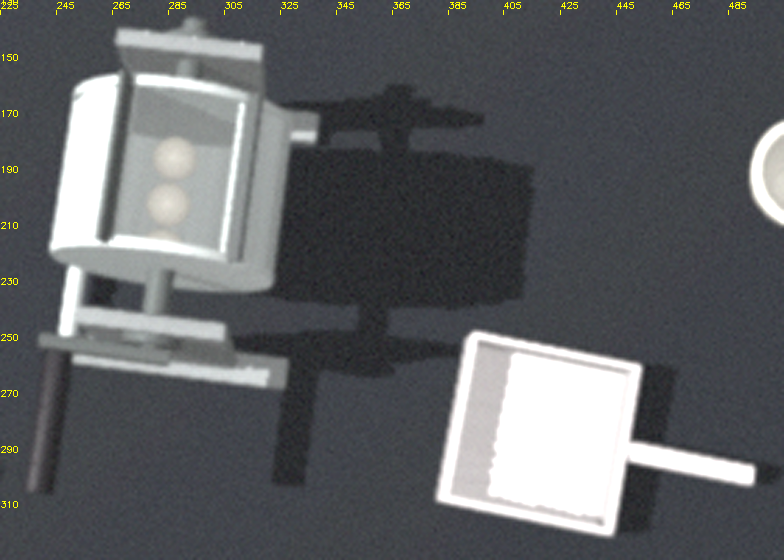

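View pics/scenec.png

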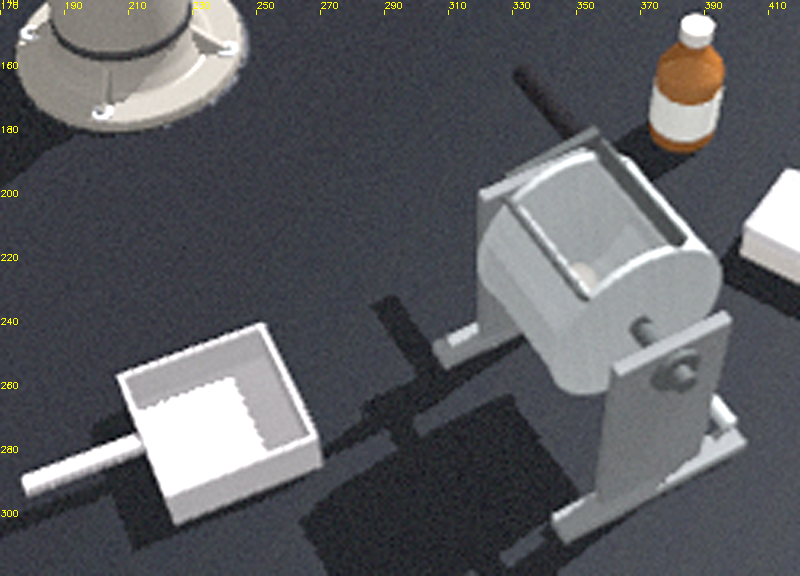

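Corners are clear in both crops; fitting the poses.

```bash
cat > h.py <<'E'
import numpy as np, cv2
from station import bot
from scipy.optimize import least_squares
def proj(d,P):
    return cv2.projectPoints(np.array(P,float).reshape(-1,1,3),cv2.Rodrigues(d["R"])[0],d["t"],d["mtx"],np.array(d["dist"]))[0][:,0]
def T(p,P): 
    c,s=np.cos(p[2]),np.sin(p[2]); P=np.array(P,float)
    return np.c_[p[0]+c*P[:,0]-s*P[:,1],p[1]+s*P[:,0]+c*P[:,1],P[:,2]]
E
python3 - <<'E'
from h import *
t=bot.get_image("top");s=bot.get_image("scene")
tp=lambda L:np.array(L)/2.8+[225,130]
sp=lambda L:np.array(L)/3.2+[170,140]
h=.065
panT=[[-h,0,0]]
# pan: top-view order: +x,+y ; +x,-y ; -x,-y ; -x,+y ; handle end
PT=[[h,h,.045],[h,-h,.045],[-h,-h,.045],[-h,h,.045],[0,-.165,.04]]
pT=tp([[470,332],[641,366],[613,535],[437,500],[753,475]])
PS=[[-h,-h,.045],[-h,h,.045],[h,h,.045],[h,-h,0],[h,h,0],[0,-.165,.04]]
pS=sp([[120,376],[262,323],[320,434],[178,524],[321,466],[24,482]])
f=lambda p:np.r_[proj(t,T(p,PT))-pT,proj(s,T(p,PS))-pS].ravel()
r=least_squares(f,[.45,-.2,0],loss='soft_l1');print("pan",r.x,np.round(f(r.x).reshape(-1,2),1).tolist())
pan=r.x
def cm(p):
    o=p[3];th=p[4];y,z=.06*np.cos(th),.175+.06*np.sin(th)
    CT=[[o+.006,.05,.2],[o+.006,-.05,.2],[-o+.006,.05,.2],[-o+.006,-.05,.2],[-o-.006,.05,.2],[-o-.006,-.05,.2],[-.215,y,z]]
    CS=[[o+.006,-.05,.2],[o+.006,.05,.2],[-.215,y,z]]
    return CT,CS
cT=tp([[117,30],[262,46],[79,308],[226,323],[75,320],[224,339],[40,490]])
cS=sp([[614,376],[731,320],[520,72]])
g=lambda p:np.r_[proj(t,T(p,cm(p)[0]))-cT,proj(s,T(p,cm(p)[1]))-cS].ravel()
r=least_squares(g,[.7,.05,0,.1,0],loss='soft_l1');print("cradle",r.x,np.round(g(r.x).reshape(-1,2),1).tolist())
c=r.x
# predicted feet/lips
th=c[4]
print("grip",T(c,[[-.175,.06*np.cos(th),.175+.06*np.sin(th)]]), "foot ends pred", (proj(t,T(c,[[-.1,-.09,.014],[.1,-.09,.014]]))-[225,130])*2.8)
q=np.array([c[0],c[1],c[2]])
w=T([0,0,-c[2]],[[pan[0]-c[0],pan[1]-c[1],0]]);print("pan in cradle",w,pan[2]-c[2])
for n,z,l in [("mortar",.03,(514,193)),("reagent",.07,(155,300)),("slidebox",.044,(167,208))]:
    rr=least_squares(lambda p:(proj(t,[[p[0],p[1],z]])-l).ravel(),[.6,0]);print(n,rr.x)
E
```

```text
pan [ 0.46464749 -0.18075439 -0.22523257] [[-0.4, -0.5], [-1.5, -0.6], [-1.6, -0.4], [0.3, -0.2], [-0.8, -0.1], [-1.5, -0.4], [-0.6, -0.5], [-1.2, 0.6], [-1.4, -0.1], [-0.0, -0.4], [-1.2, 0.2]]
cradle [ 0.6289537   0.08233626 -0.14679737  0.09529761  0.12567854] [[-0.0, -0.9], [0.4, -0.6], [-1.0, -1.7], [0.4, -0.5], [-0.5, 0.5], [0.2, 0.2], [-0.5, 1.2], [-0.0, -0.2], [-1.0, -0.3], [-1.3, 0.1]]
grip [[0.46454292 0.16682017 0.18252088]] foot ends pred [[286.63802514 372.8760716 ]
 [316.85031142 126.28365881]]
pan in cradle [[-0.12405658 -0.28429419  0.        ]] -0.078435198818639
mortar [ 0.66003088 -0.40884578]
reagent [0.44337803 0.36711996]
slidebox [0.64309832 0.35464105]
```

```bash
cat >> h.py <<'E'
from scipy.spatial.transform import Rotation as Ro
def cur():
    s=bot.sense(); q=s["tcp_rot"]; return np.array(s["position"]),Ro.from_quat([q[1],q[2],q[3],q[0]])
def down(yaw): # tool down, tool y axis heading=yaw
    x=np.array([-np.sin(yaw),np.cos(yaw),0]); y=np.array([np.cos(yaw),np.sin(yaw),0]); return Ro.from_matrix(np.c_[x,y,[0,0,-1]])
def plan(way,g,start=None):
    """way: list of (pos, Rot); prints rows of moves in tool units"""
    p,R=start or cur(); rows=[]
    for P,Q in way:
        rv=(R.inv()*Q).as_rotvec(degrees=True)
        n=int(np.ceil(max(np.abs(R.inv().apply(np.array(P)-p)).max()/.0245, np.linalg.norm(np.array(P)-p)/.025,np.linalg.norm(rv)/4,1)))
        for i in range(n,0,-1):
            sh=np.clip(np.round(R.inv().apply(np.array(P)-p)/i/.025,2),-1,1)
            rv=np.clip(np.round((R.inv()*Q).as_rotvec(degrees=True)/i/4,2),-1,1)
            p=p+R.apply(sh*.025); R=R*Ro.from_rotvec(rv*4,degrees=True)
            rows.append([(sh+0).tolist(),(rv+0).tolist(),g])
    for i in range(0,len(rows),5): print(str(rows[i:i+5]).replace(" ",""))
    print("end",p); return p,R
C=[.6290,.0823,-.1468]; PAN=[.4646,-.1808,-.2252]; TH0=.126
E
python3 - <<'E'
from h import *
P=T(PAN,[[0,-.14,.12]])[0];print(P)
plan([(P,down(PAN[2]))],-1)
E
```

```text
[ 0.43333782 -0.31726493  0.12      ]
[[[0.7,-0.55,0.34],[0.0,0.0,-0.88],-1],[[0.73,-0.51,0.34],[0.0,0.0,-0.88],-1],[[0.76,-0.46,0.34],[0.0,0.0,-0.88],-1],[[0.79,-0.41,0.34],[0.0,0.0,-0.88],-1],[[0.81,-0.36,0.34],[0.0,0.0,-0.88],-1]]
[[[0.84,-0.31,0.34],[0.0,0.0,-0.87],-1],[[0.85,-0.26,0.34],[0.0,0.0,-0.88],-1],[[0.87,-0.21,0.34],[0.0,0.0,-0.87],-1],[[0.88,-0.16,0.34],[0.0,0.0,-0.88],-1],[[0.89,-0.1,0.34],[0.0,0.0,-0.87],-1]]
[[[0.89,-0.05,0.34],[0.0,0.0,-0.88],-1],[[0.89,0.0,0.34],[0.0,0.0,-0.87],-1],[[0.89,0.06,0.34],[0.0,0.0,-0.88],-1],[[0.88,0.11,0.34],[0.0,0.0,-0.87],-1],[[0.88,0.17,0.35],[0.0,0.0,-0.88],-1]]
end [ 0.43328946 -0.31712487  0.11993442]
```

Call:
apply_moves([
  [[0.7, -0.55, 0.34], [0, 0, -0.88], -1],
  [[0.73, -0.51, 0.34], [0, 0, -0.88], -1],
  [[0.76, -0.46, 0.34], [0, 0, -0.88], -1],
  [[0.79, -0.41, 0.34], [0, 0, -0.88], -1],
  [[0.81, -0.36, 0.34], [0, 0, -0.88], -1],
])

```text
t: 1.62
position: [0.3315, -0.5145, 0.2048]
tcp_rot: [0.0, 0.933, 0.361, 0.0]
ft_force: [-0.3, -0.1, -0.2]
grip_width: 0.997
finger_force: 0.0
```

Call:
apply_moves([
  [[0.84, -0.31, 0.34], [0, 0, -0.87], -1],
  [[0.85, -0.26, 0.34], [0, 0, -0.88], -1],
  [[0.87, -0.21, 0.34], [0, 0, -0.87], -1],
  [[0.88, -0.16, 0.34], [0, 0, -0.88], -1],
  [[0.89, -0.1, 0.34], [0, 0, -0.87], -1],
])

```text
t: 2.25
position: [0.3832, -0.4149, 0.1621]
tcp_rot: [0.0, 0.867, 0.499, 0.0]
ft_force: [0.3, 0.0, -0.1]
grip_width: 0.996
finger_force: 0.0
```

Call:
apply_moves([
  [[0.89, -0.05, 0.34], [0, 0, -0.88], -1],
  [[0.89, 0, 0.34], [0, 0, -0.87], -1],
  [[0.89, 0.06, 0.34], [0, 0, -0.88], -1],
  [[0.88, 0.11, 0.34], [0, 0, -0.87], -1],
  [[0.88, 0.17, 0.35], [0, 0, -0.88], -1],
])

```text
t: 2.88
position: [0.434, -0.3158, 0.1194]
tcp_rot: [0.0, 0.781, 0.625, 0.0]
ft_force: [0.1, -0.1, 0.2]
grip_width: 1.0
finger_force: 0.0
```

```bash
python3 - <<'E'
from h import *
p,R=cur();print(p,R.as_matrix().round(3).tolist(),bot.sense()["joint_pos"])
d=bot.get_image("wrist")
M=d["tool_from_camera"];print(M.tolist())
Rw=R.as_matrix()@M[:3,:3]; tw=R.as_matrix()@M[:3,3]+p
d["R"]=Rw.T;d["t"]=-Rw.T@tw
im=d["img"][:,:,::-1].copy()
for q in proj(d,T(PAN,[[-.007,-.165,.04],[.007,-.165,.04],[.007,-.07,.04],[-.007,-.07,.04],[.065,-.065,.045],[-.065,-.065,.045]])): 
  print(q); cv2.circle(im,(int(q[0]),int(q[1])),3,(0,0,255),-1) if abs(q).max()<2000 else 0
cv2.imwrite("pics/w1.png",im)
E
```

```text
[ 0.43395513 -0.31578373  0.11936041] [[0.219, 0.976, 0.0], [0.976, -0.219, -0.0], [0.0, 0.0, -1.0]] [ 0.72903264  0.42976311 -0.2680199   1.98325094  0.16275293  0.74869361
  0.14371815]
[[-0.0005841898558761984, -0.9564917443885725, -0.29175880730273945, 0.07959276643998678], [0.999999727308989, -0.00042696229952675916, -0.0006025654667832147, -0.0007003248838814424], [0.000451778883158456, -0.2917590797553685, 0.9564917329889161, -0.1372188266680414], [0.0, 0.0, 0.0, 1.0]]
[308.73691464 302.65700277]
[330.48913732 302.73220861]
[332.61922845 150.87454194]
[308.01809672 150.78081677]
[437.82896286 142.64410781]
[202.88607772 141.74409177]
```

View pics/w1.png

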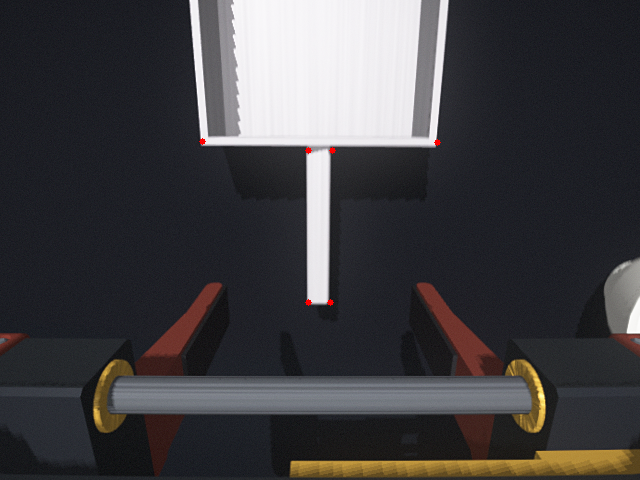

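The wrist view matches the predicted handle corners (308–332, 150–302) within 1–2 mm. Descend and grip.

Call:
apply_moves([
  [[0, 0, 0.8], [0, 0, 0], -1],
  [[0, 0, 0.8], [0, 0, 0], -1],
  [[0, 0, 0.8], [0, 0, 0], -1],
  [[0, 0, 0.77], [0, 0, 0], -1],
  [[0, 0, 0], [0, 0, 0], -1],
])

```text
t: 3.55
position: [0.4325, -0.3165, 0.0395]
tcp_rot: [-0.001, 0.782, 0.623, -0.001]
ft_force: [-0.4, 0.0, -0.6]
grip_width: 1.002
finger_force: 0.0
```

Call:
apply_moves([
  [[0, 0, 0], [0, 0, 0], 1],
  [[0, 0, 0], [0, 0, 0], 1],
  [[0, 0, 0], [0, 0, 0], 1],
  [[0, 0, 0], [0, 0, 0], 1],
  [[0, 0, 0], [0, 0, 0], 1],
])

```text
t: 4.18
position: [0.4333, -0.3171, 0.0408]
tcp_rot: [0.0, 0.782, 0.623, 0.0]
ft_force: [0.0, 0.1, -0.9]
grip_width: 0.467
finger_force: 0.0
```

```bash
python3 - <<'E'
from h import *
p,R=cur();print(p,bot.sense()["grip_width"],bot.sense()["finger_force"])
# offset of tool in pan frame -> keep
off=T([0,0,-PAN[2]],[[p[0]-PAN[0],p[1]-PAN[1],0]])[0];print(off)
y=np.arctan2(R.as_matrix()[1,1],R.as_matrix()[0,1])-PAN[2];print("dyaw",y)
def tool(cx,cy):
    o=off+[cx,cy,0]; w=T(C,[o])[0]; return [w[0],w[1],p[2]],down(C[2]+y)
st=plan([tool(0,-.27)],1)
plan([tool(0,0)],1,st)
E
```

```text
[ 0.43330565 -0.31712918  0.04081232] 0.4672763605097323 0.0
[-6.16658193e-05 -1.39874863e-01  0.00000000e+00]
dyaw 0.00018731238217878365
[[[0.16,0.89,0.0],[0.0,0.0,-0.19],1],[[0.15,0.89,0.0],[0.0,0.0,-0.19],1],[[0.14,0.9,0.0],[0.0,0.0,-0.19],1],[[0.13,0.9,0.0],[0.0,0.0,-0.18],1],[[0.12,0.9,0.0],[0.0,0.0,-0.19],1]]
[[[0.1,0.89,0.0],[0.0,0.0,-0.18],1]]
end [ 0.56893611 -0.3231321   0.04083653]
[[[0.9,0.0,0.0],[0.0,0.0,0.0],1],[[0.9,0.0,0.0],[0.0,0.0,0.0],1],[[0.9,0.0,0.0],[0.0,0.0,0.0],1],[[0.9,0.0,0.0],[0.0,0.0,0.0],1],[[0.9,0.0,0.0],[0.0,0.0,0.0],1]]
[[[0.9,0.0,0.0],[0.0,0.0,0.0],1],[[0.9,0.0,0.0],[0.0,0.0,0.0],1],[[0.9,0.0,0.0],[0.0,0.0,0.0],1],[[0.9,0.0,0.0],[0.0,0.0,0.0],1],[[0.9,0.0,0.0],[0.0,0.0,0.0],1]]
[[[0.9,0.0,0.0],[0.0,0.0,0.0],1],[[0.9,0.0,0.0],[0.0,0.0,0.0],1]]
end [ 0.60843577 -0.05603703  0.04080785]
```

Still closing; wait more.

Call:
apply_moves([
  [[0, 0, 0], [0, 0, 0], 1],
  [[0, 0, 0], [0, 0, 0], 1],
  [[0, 0, 0], [0, 0, 0], 1],
  [[0, 0, 0], [0, 0, 0], 1],
  [[0, 0, 0], [0, 0, 0], 1],
])

```text
t: 4.8
position: [0.4332, -0.3171, 0.0406]
tcp_rot: [-0.0, 0.782, 0.623, -0.0]
ft_force: [1.0, -0.2, 0.0]
grip_width: 0.16
finger_force: 30.0
```

Call:
apply_moves([
  [[0.16, 0.89, 0], [0, 0, -0.19], 1],
  [[0.15, 0.89, 0], [0, 0, -0.19], 1],
  [[0.14, 0.9, 0], [0, 0, -0.19], 1],
  [[0.13, 0.9, 0], [0, 0, -0.18], 1],
  [[0.12, 0.9, 0], [0, 0, -0.19], 1],
])

```text
t: 5.42
position: [0.5453, -0.3222, 0.0404]
tcp_rot: [-0.001, 0.761, 0.649, -0.001]
ft_force: [-5.8, -0.4, 3.9]
grip_width: 0.158
finger_force: 30.1
```

Call:
apply_moves([
  [[0.1, 0.89, 0], [0, 0, -0.18], 1],
  [[0, 0, 0], [0, 0, 0], 1],
])

```text
t: 5.68
position: [0.5704, -0.3227, 0.0406]
tcp_rot: [0.001, 0.757, 0.654, 0.001]
ft_force: [2.2, -0.5, 1.4]
grip_width: 0.156
finger_force: 30.0
```

```bash
python3 - <<'E'
from h import *
p,R=cur();print(p,bot.sense()["ft_force"])
d=bot.get_image("top"); im=d["img"][:,:,::-1].copy()
h=.065
# predicted pan at tool pose
y=np.arctan2(R.as_matrix()[1,1],R.as_matrix()[0,1])
pc=T([p[0],p[1],y],[[0,.1399,0]])[0]; pp=[pc[0],pc[1],y]; print(pp, T([0,0,-C[2]],[pc-[C[0],C[1],0]]),y-C[2])
def dots(M,P,col):
    for q in proj(d,T(M,P)): cv2.circle(im,tuple(int(round(v*8)) for v in q),8,col,-1,shift=3)
dots(pp,[[h,h,.045],[h,-h,.045],[-h,-h,.045],[-h,h,.045]],(0,0,255))
o=.0953
dots(C,[[o+.006,.05,.2],[o+.006,-.05,.2],[-o-.006,.05,.2],[-o-.006,-.05,.2],[.088,-.09,.014],[-.088,-.09,.014],[.088,-.09,0],[-.088,-.09,0]],(0,0,255))
A=cv2.resize(im[130:330,225:475],None,fx=3,fy=3,interpolation=cv2.INTER_CUBIC)
cv2.imwrite("pics/t2.png",A)
E
```

```text
[ 0.57040777 -0.32266113  0.04063267] [ 2.19362287 -0.47999729  1.39398953]
[np.float64(0.5907701923346327), np.float64(-0.18425093737670734), np.float64(-0.14606869442315906)] [[ 0.00117067 -0.26927597  0.        ]] 0.0007313055768409515
```

View pics/t2.png

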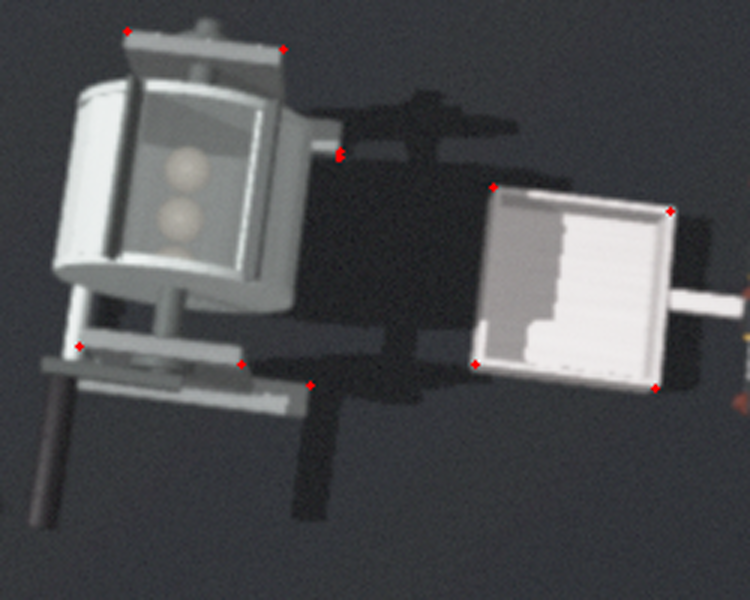

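Predicted dots coincide with pan and cradle corners; push in.

Call:
apply_moves([
  [[0.9, -0.01, 0], [0, 0, 0], 1],
  [[0.9, -0.01, 0], [0, 0, 0], 1],
  [[0.9, -0.01, 0], [0, 0, 0], 1],
  [[0.9, -0.01, 0], [0, 0, 0], 1],
  [[0.9, 0, 0], [0, 0, 0], 1],
])

```text
t: 6.35
position: [0.5844, -0.2098, 0.0407]
tcp_rot: [-0.0, 0.757, 0.654, -0.0]
ft_force: [0.2, -2.3, 0.2]
grip_width: 0.152
finger_force: 30.0
```

Call:
apply_moves([
  [[0.9, 0, 0], [0, 0, 0], 1],
  [[0.9, 0, 0], [0, 0, 0], 1],
  [[0.9, 0, 0], [0, 0, 0], 1],
  [[0.9, 0, 0], [0, 0, 0], 1],
  [[0.9, 0, 0], [0, 0, 0], 1],
])

```text
t: 6.98
position: [0.601, -0.099, 0.0407]
tcp_rot: [0.0, 0.757, 0.653, -0.0]
ft_force: [-1.3, -2.3, 1.0]
grip_width: 0.157
finger_force: 30.0
```

Call:
apply_moves([
  [[0.9, 0, 0], [0, 0, 0], 1],
  [[0.87, 0, 0], [0, 0, 0], 1],
  [[0, 0, 0], [0, 0, 0], 1],
])

```text
t: 7.35
position: [0.6078, -0.0522, 0.0406]
tcp_rot: [-0.001, 0.756, 0.655, 0.001]
ft_force: [0.4, 3.5, 0.4]
grip_width: 0.157
finger_force: 30.0
```

```bash
python3 - <<'E'
from h import *
p,R=cur();print(p,bot.sense()["ft_force"])
y=np.arctan2(R.as_matrix()[1,1],R.as_matrix()[0,1])
pc=T([p[0],p[1],y],[[0,.1399,0]])[0]; print(T([0,0,-C[2]],[pc-[C[0],C[1],0]]),y-C[2])
E
```

```text
[ 0.60781604 -0.05220614  0.04063118] [0.42425352 3.49050609 0.44070831]
[[-0.00186979  0.0037407   0.        ]] 0.004205410856767261
```

Call:
apply_moves([
  [[0, 0, 0], [0, 0, 0], 1],
  [[0, 0, 0], [0, 0, 0], 1],
  [[0, 0, 0], [0, 0, 0], 1],
])

```text
t: 7.72
position: [0.6072, -0.0569, 0.0407]
tcp_rot: [-0.0, 0.757, 0.653, 0.0]
ft_force: [-0.5, 1.8, 0.2]
grip_width: 0.16
finger_force: 30.0
```

```bash
python3 - <<'E'
from h import *
p,R=cur();print(p,bot.sense()["ft_force"])
y=np.arctan2(R.as_matrix()[1,1],R.as_matrix()[0,1])
pc=T([p[0],p[1],y],[[0,.1399,0]])[0]; print(T([0,0,-C[2]],[pc-[C[0],C[1],0]]),y-C[2])
d=bot.get_image("scene"); im=d["img"][:,:,::-1].copy()
pp=[pc[0],pc[1],y]; h=.065;o=.0953
for q in np.r_[proj(d,T(pp,[[h,h,.045],[h,-h,.045],[-h,-h,.045],[-h,h,.045],[h,-h,0]])),proj(d,T(C,[[.1,-.09,.014],[.1,.09,.014],[o+.006,.05,.2],[o+.006,-.05,.2]]))]: cv2.circle(im,tuple(int(round(v*8)) for v in q),8,(0,0,255),-1,shift=3)
cv2.imwrite("pics/s3.png",cv2.resize(im[140:320,250:430],None,fx=3.3,fy=3.3,interpolation=cv2.INTER_CUBIC))
E
```

```text
[ 0.60723455 -0.05693135  0.04067442] [-0.50810502  1.80713113  0.1569998 ]
[[-0.00106289 -0.00101755  0.        ]] -0.0007335853373102441
```

View pics/s3.png

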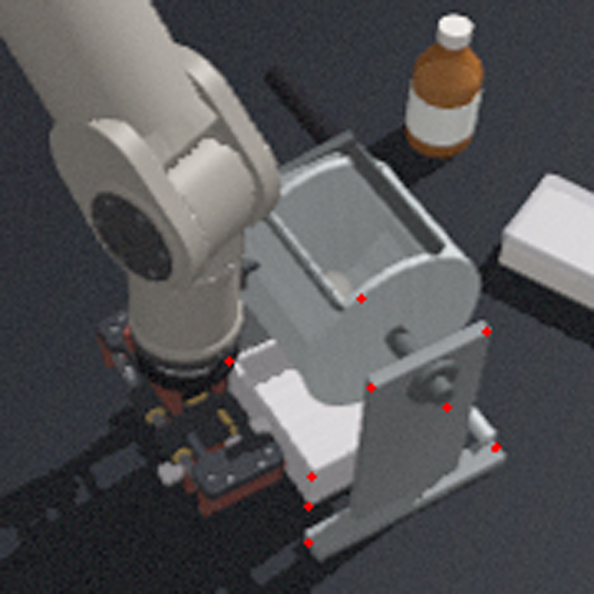

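Pan sits centred in the bay, drum unmoved. Release, back off, and head for the crank.

Call:
apply_moves([
  [[0, 0, 0], [0, 0, 0], -0.3],
  [[0, 0, 0], [0, 0, 0], -0.3],
  [[0, 0, 0], [0, 0, 0], -0.3],
  [[0, 0, 0], [0, 0, 0], -0.3],
  [[0, 0, 0], [0, 0, 0], -0.3],
])

```text
t: 8.4
position: [0.6073, -0.0566, 0.0407]
tcp_rot: [0.0, 0.757, 0.653, -0.0]
ft_force: [0.6, 0.5, -0.3]
grip_width: 0.644
finger_force: 0.0
```

Call:
apply_moves([
  [[-0.6, 0, 0], [0, 0, 0], -0.3],
  [[-0.9, 0, 0], [0, 0, 0], -0.3],
  [[-0.9, 0, 0], [0, 0, 0], -0.3],
  [[0, 0, 0], [0, 0, 0], -0.3],
])

```text
t: 8.9
position: [0.5977, -0.1201, 0.0406]
tcp_rot: [0.0, 0.759, 0.651, -0.001]
ft_force: [-0.2, 0.4, -0.3]
grip_width: 0.65
finger_force: 0.0
```

```bash
python3 - <<'E'
from h import *
p,R=cur();print(p,bot.sense()["grip_width"])
G=T(C,[[-.172,.06*np.cos(TH0),.175+.06*np.sin(TH0)]])[0];print(G)
D=down(C[2]+np.pi/2)
st=plan([([p[0],p[1],.32],R)],-.3)
plan([([G[0],G[1],.285],D)],-.3,st)
E
```

```text
[ 0.59769406 -0.12014632  0.04055383] 0.649945257190356
[0.46755682 0.16634313 0.18254001]
[[[0.0,0.0,-0.93],[0.0,0.0,0.0],-0.3],[[0.0,0.0,-0.93],[0.0,0.0,0.0],-0.3],[[0.0,0.0,-0.93],[0.0,0.0,0.0],-0.3],[[0.0,0.0,-0.93],[0.0,0.0,0.0],-0.3],[[0.0,0.0,-0.93],[0.0,0.0,0.0],-0.3]]
[[[0.0,0.0,-0.93],[0.0,0.0,0.0],-0.3],[[0.0,0.0,-0.93],[0.0,0.0,0.0],-0.3],[[0.0,0.0,-0.93],[0.0,0.0,0.0],-0.3],[[-0.01,0.0,-0.93],[0.0,0.0,0.0],-0.3],[[0.0,0.0,-0.94],[0.0,0.0,0.0],-0.3]]
[[[-0.01,0.0,-0.93],[0.0,0.0,0.0],-0.3],[[0.0,0.0,-0.94],[0.0,0.0,0.0],-0.3]]
end [ 0.5977714  -0.12015178  0.32005427]
[[[0.46,-0.3,0.06],[0.0,0.0,-0.98],-0.3],[[0.48,-0.27,0.06],[0.0,0.0,-0.98],-0.3],[[0.49,-0.23,0.06],[0.0,0.0,-0.98],-0.3],[[0.51,-0.2,0.06],[0.0,0.0,-0.98],-0.3],[[0.52,-0.16,0.06],[0.0,0.0,-0.98],-0.3]]
[[[0.53,-0.13,0.06],[0.0,0.0,-0.98],-0.3],[[0.54,-0.09,0.06],[0.0,0.0,-0.98],-0.3],[[0.54,-0.05,0.06],[0.0,0.0,-0.98],-0.3],[[0.55,-0.02,0.06],[0.0,0.0,-0.98],-0.3],[[0.55,0.02,0.06],[0.0,0.0,-0.98],-0.3]]
[[[0.54,0.06,0.06],[0.0,0.0,-0.98],-0.3],[[0.54,0.09,0.06],[0.0,0.0,-0.98],-0.3],[[0.53,0.13,0.06],[0.0,0.0,-0.98],-0.3],[[0.52,0.17,0.06],[0.0,0.0,-0.98],-0.3],[[0.51,0.2,0.06],[0.0,0.0,-0.98],-0.3]]
[[[0.49,0.24,0.06],[0.0,0.0,-0.98],-0.3],[[0.48,0.27,0.06],[0.0,0.0,-0.99],-0.3],[[0.46,0.3,0.06],[0.0,0.0,-0.98],-0.3],[[0.44,0.33,0.06],[-0.01,0.0,-0.99],-0.3],[[0.41,0.36,0.06],[0.0,0.0,-0.98],-0.3]]
[[[0.38,0.39,0.06],[-0.01,0.0,-0.99],-0.3],[[0.36,0.42,0.06],[0.0,0.0,-0.98],-0.3],[[0.33,0.44,0.07],[-0.01,0.0,-0.99],-0.3]]
end [0.46749701 0.16630625 0.28491316]
```

Call:
apply_moves([
  [[0, 0, -0.93], [0, 0, 0], -0.3],
  [[0, 0, -0.93], [0, 0, 0], -0.3],
  [[0, 0, -0.93], [0, 0, 0], -0.3],
  [[0, 0, -0.93], [0, 0, 0], -0.3],
  [[0, 0, -0.93], [0, 0, 0], -0.3],
])

```text
t: 9.52
position: [0.5985, -0.1152, 0.1577]
tcp_rot: [-0.0, 0.757, 0.654, 0.0]
ft_force: [0.1, 0.4, -0.6]
grip_width: 0.649
finger_force: 0.0
```

Call:
apply_moves([
  [[0, 0, -0.93], [0, 0, 0], -0.3],
  [[0, 0, -0.93], [0, 0, 0], -0.3],
  [[0, 0, -0.93], [0, 0, 0], -0.3],
  [[0, 0, -0.93], [0, 0, 0], -0.3],
  [[0, 0, -0.93], [0, 0, 0], -0.3],
])

```text
t: 10.15
position: [0.5984, -0.1152, 0.2739]
tcp_rot: [-0.0, 0.757, 0.654, 0.0]
ft_force: [0.3, -0.2, 0.4]
grip_width: 0.649
finger_force: 0.0
```

Call:
apply_moves([
  [[0, 0, -0.93], [0, 0, 0], -0.3],
  [[0, 0, -0.93], [0, 0, 0], -0.3],
  [[0.46, -0.3, 0.06], [0, 0, -0.98], -0.3],
  [[0.48, -0.27, 0.06], [0, 0, -0.98], -0.3],
  [[0.49, -0.23, 0.06], [0, 0, -0.98], -0.3],
])

```text
t: 10.78
position: [0.581, -0.0776, 0.3151]
tcp_rot: [-0.0, 0.685, 0.729, 0.0]
ft_force: [0.3, 0.2, -0.1]
grip_width: 0.649
finger_force: 0.0
```

Call:
apply_moves([
  [[0.51, -0.2, 0.06], [0, 0, -0.98], -0.3],
  [[0.52, -0.16, 0.06], [0, 0, -0.98], -0.3],
  [[0.53, -0.13, 0.06], [0, 0, -0.98], -0.3],
  [[0.54, -0.09, 0.06], [0, 0, -0.98], -0.3],
  [[0.54, -0.05, 0.06], [0, 0, -0.98], -0.3],
])

```text
t: 11.4
position: [0.5526, -0.0156, 0.3076]
tcp_rot: [-0.0, 0.551, 0.834, 0.0]
ft_force: [-0.3, -0.1, -0.6]
grip_width: 0.648
finger_force: 0.0
```

Call:
apply_moves([
  [[0.55, -0.02, 0.06], [0, 0, -0.98], -0.3],
  [[0.55, 0.02, 0.06], [0, 0, -0.98], -0.3],
  [[0.54, 0.06, 0.06], [0, 0, -0.98], -0.3],
  [[0.54, 0.09, 0.06], [0, 0, -0.98], -0.3],
  [[0.53, 0.13, 0.06], [0, 0, -0.98], -0.3],
])

```text
t: 12.02
position: [0.5237, 0.0464, 0.3001]
tcp_rot: [-0.0, 0.401, 0.916, 0.0]
ft_force: [-0.5, -0.1, -0.2]
grip_width: 0.649
finger_force: 0.0
```

Call:
apply_moves([
  [[0.52, 0.17, 0.06], [0, 0, -0.98], -0.3],
  [[0.51, 0.2, 0.06], [0, 0, -0.98], -0.3],
  [[0.49, 0.24, 0.06], [0, 0, -0.98], -0.3],
  [[0.48, 0.27, 0.06], [0, 0, -0.99], -0.3],
  [[0.46, 0.3, 0.06], [0, 0, -0.98], -0.3],
])

```text
t: 12.65
position: [0.495, 0.1085, 0.2926]
tcp_rot: [-0.0, 0.239, 0.971, 0.0]
ft_force: [-0.2, 0.7, 0.1]
grip_width: 0.65
finger_force: 0.0
```

Call:
apply_moves([
  [[0.44, 0.33, 0.06], [0, 0, -0.99], -0.3],
  [[0.41, 0.36, 0.06], [0, 0, -0.98], -0.3],
  [[0.38, 0.39, 0.06], [0, 0, -0.99], -0.3],
  [[0.36, 0.42, 0.06], [0, 0, -0.98], -0.3],
  [[0.33, 0.44, 0.07], [0, 0, -0.99], -0.3],
])

```text
t: 13.28
position: [0.4663, 0.1707, 0.2849]
tcp_rot: [0.0, 0.069, 0.998, 0.0]
ft_force: [0.4, -0.2, -0.3]
grip_width: 0.654
finger_force: 0.0
```

```bash
python3 - <<'E'
from h import *
p,R=cur();print(p,bot.sense()["joint_pos"].round(2), R.as_matrix().round(3).tolist())
d=bot.get_image("wrist")
M=d["tool_from_camera"]
Rw=R.as_matrix()@M[:3,:3]; tw=R.as_matrix()@M[:3,3]+p
d["R"]=Rw.T;d["t"]=-Rw.T@tw
im=d["img"][:,:,::-1].copy()
y,z=.06*np.cos(TH0),.175+.06*np.sin(TH0)
for q in proj(d,T(C,[[-.215,y+.01,z],[-.215,y-.01,z],[-.13,y-.01,z],[-.13,y+.01,z]])): 
  print(q); cv2.circle(im,(int(q[0]),int(q[1])),3,(0,0,255),-1) if abs(q).max()<2000 else 0
cv2.imwrite("pics/w2.png",im)
E
```

```text
[0.46627119 0.17073142 0.28487212] [ 0.15  0.21 -0.72  1.89  0.16  1.09  0.81] [[-0.991, 0.137, 0.0], [0.137, 0.991, 0.0], [-0.0, 0.0, -1.0]]
[329.49713804 194.68218472]
[298.75908027 194.40467708]
[299.56365577 312.26407797]
[327.42959895 312.49915242]
```

View pics/w2.png

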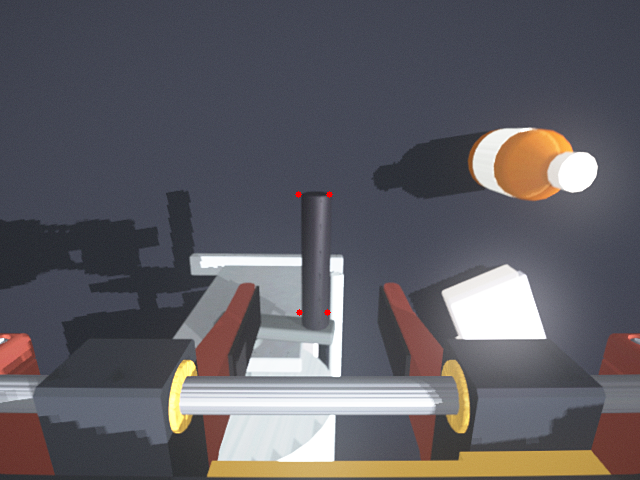

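Handle (301–330, 193–325) matches the prediction within 1–2 px. Descend and grip.

```bash
python3 - <<'E'
from h import *
G=T(C,[[-.172,.06*np.cos(TH0),.175+.06*np.sin(TH0)]])[0]
print(cur()[0]); plan([(G+[0,0,.006],down(C[2]+np.pi/2))],-.3)
E
```

```text
[0.46526655 0.17254468 0.28476887]
[[[-0.03,-0.06,0.96],[0.0,0.0,0.05],-0.3],[[-0.03,-0.06,0.96],[0.0,0.0,0.05],-0.3],[[-0.03,-0.06,0.96],[0.01,0.0,0.06],-0.3],[[-0.04,-0.06,0.97],[0.0,-0.01,0.05],-0.3]]
end [0.46762137 0.16622263 0.18851334]
```

Call:
apply_moves([
  [[0, 0, 0], [0, 0, 0], -0.3],
  [[0, 0, 0], [0, 0, 0], -0.3],
])

```text
t: 13.58
position: [0.467, 0.1693, 0.2849]
tcp_rot: [0.0, 0.071, 0.997, -0.0]
ft_force: [0.3, -0.4, -0.1]
grip_width: 0.649
finger_force: 0.0
```

```bash
python3 - <<'E'
from h import *
G=T(C,[[-.172,.06*np.cos(TH0),.175+.06*np.sin(TH0)]])[0]
print(cur()[0]); plan([(G+[0,0,.006],down(C[2]+np.pi/2))],-.3)
E
```

```text
[0.4670036  0.16933105 0.28488123]
[[[-0.01,-0.03,0.96],[0.0,0.0,0.02],-0.3],[[-0.01,-0.03,0.96],[0.0,0.0,0.01],-0.3],[[-0.01,-0.03,0.97],[0.0,0.0,0.02],-0.3],[[-0.01,-0.02,0.96],[0.0,0.0,0.01],-0.3]]
end [0.46760302 0.16644029 0.18863202]
```

Call:
apply_moves([
  [[-0.01, -0.03, 0.96], [0, 0, 0.02], -0.3],
  [[-0.01, -0.03, 0.96], [0, 0, 0.01], -0.3],
  [[-0.01, -0.03, 0.97], [0, 0, 0.02], -0.3],
  [[-0.01, -0.02, 0.96], [0, 0, 0.01], -0.3],
  [[0, 0, 0], [0, 0, 0], -0.3],
])

```text
t: 14.2
position: [0.4666, 0.166, 0.1873]
tcp_rot: [-0.002, 0.073, 0.997, -0.001]
ft_force: [0.2, -0.2, 0.0]
grip_width: 0.646
finger_force: 0.0
```

Call:
apply_moves([
  [[0, 0, 0], [0, 0, 0], 1],
  [[0, 0, 0], [0, 0, 0], 1],
  [[0, 0, 0], [0, 0, 0], 1],
  [[0, 0, 0], [0, 0, 0], 1],
  [[0, 0, 0], [0, 0, 0], 1],
])

```text
t: 14.82
position: [0.4676, 0.1678, 0.1891]
tcp_rot: [0.0, 0.072, 0.997, 0.001]
ft_force: [0.4, 1.9, 1.2]
grip_width: 0.22
finger_force: 30.0
```

Call:
apply_moves([
  [[0, 0, 0], [0, 0, 0], 1],
  [[0, 0, 0], [0, 0, 0], 1],
])

```text
t: 15.08
position: [0.4676, 0.1678, 0.1891]
tcp_rot: [0.0, 0.072, 0.997, 0.001]
ft_force: [0.6, 3.3, 3.3]
grip_width: 0.222
finger_force: 30.0
```

```bash
cat >> h.py <<'E'
def crank(th0=None,th1=None,n=0,way=None):
    p,R=cur(); q=T([0,0,-C[2]],[p-[C[0],C[1],0]])[0]; v=q[1:]-[0,.181]
    print("cradle frame",q.round(4),"radius",np.hypot(*v).round(4),"theta",np.arctan2(v[1],v[0]).round(3),bot.sense()["ft_force"].round(1))
    if n:
        D=down(C[2]+np.pi/2); st=None
        W=[(T(C,[[-.172,.06*np.cos(a),.181+.06*np.sin(a)]])[0],D) for a in np.linspace(th0,th1,n+1)[1:]]
        plan(W,1)
E
python3 - <<'E'
from h import *
print(bot.sense()["grip_width"],bot.sense()["finger_force"])
p,R=cur()
crank(); crank(TH0,.126+np.pi/2-.126,12)
E
```

```text
0.2215939044275278 29.99998837709427
cradle frame [-0.1721  0.061   0.1891] radius 0.0615 theta 0.131 [0.6 3.3 3.3]
cradle frame [-0.1721  0.061   0.1891] radius 0.0615 theta 0.131 [0.6 3.3 3.3]
[[[-0.01,-0.11,-0.26],[0.02,0.01,0.03],1],[[0.0,-0.09,-0.28],[0.0,0.0,0.0],1],[[0.0,-0.12,-0.26],[0.0,0.0,0.0],1],[[0.0,-0.15,-0.25],[0.0,0.0,0.0],1],[[0.0,-0.18,-0.22],[0.0,0.0,0.0],1]]
[[[0.0,-0.2,-0.21],[0.0,0.0,0.0],1],[[0.0,-0.23,-0.18],[0.0,0.0,0.0],1],[[0.0,-0.25,-0.14],[0.0,0.0,0.0],1],[[0.0,-0.26,-0.12],[0.0,0.0,0.0],1],[[0.0,-0.28,-0.09],[0.0,0.0,0.0],1]]
[[[0.0,-0.28,-0.05],[0.0,0.0,0.0],1],[[0.0,-0.29,-0.02],[0.0,0.0,0.0],1]]
end [0.45894529 0.10740284 0.24106624]
```

Call:
apply_moves([
  [[0, -0.09, -0.26], [0, 0, 0], 1],
  [[0, -0.09, -0.28], [0, 0, 0], 1],
  [[0, -0.12, -0.26], [0, 0, 0], 1],
  [[0, -0.15, -0.25], [0, 0, 0], 1],
  [[0, -0.18, -0.22], [0, 0, 0], 1],
])

```text
t: 15.7
position: [0.4659, 0.1561, 0.2214]
tcp_rot: [0.001, 0.071, 0.997, 0.004]
ft_force: [2.1, 15.2, -1.8]
grip_width: 0.221
finger_force: 30.0
```

```bash
python3 -c "
from h import *
crank(.72,1.95,10)"
```

```text
cradle frame [-0.1722  0.0491  0.2214] radius 0.0636 theta 0.689 [ 2.1 15.2 -1.8]
[[[-0.01,-0.37,-0.18],[0.12,0.03,0.06],1],[[0.0,-0.23,-0.18],[0.0,0.0,0.0],1],[[0.0,-0.25,-0.15],[0.0,0.0,0.0],1],[[0.0,-0.27,-0.12],[0.0,0.0,0.0],1],[[0.0,-0.28,-0.09],[0.0,0.0,0.0],1]]
[[[0.0,-0.29,-0.05],[0.0,0.0,0.0],1],[[0.0,-0.3,-0.01],[0.0,0.0,0.0],1],[[0.0,-0.29,0.02],[0.0,0.0,0.0],1],[[0.0,-0.29,0.05],[0.0,0.0,0.0],1],[[0.0,-0.28,0.1],[0.0,0.0,0.0],1]]
end [0.45570208 0.08551072 0.23662938]
```

Call:
apply_moves([
  [[0, -0.28, -0.18], [0, 0, 0], 1],
  [[0, -0.23, -0.18], [0, 0, 0], 1],
  [[0, -0.25, -0.15], [0, 0, 0], 1],
  [[0, -0.27, -0.12], [0, 0, 0], 1],
  [[0, -0.28, -0.09], [0, 0, 0], 1],
])

```text
t: 16.32
position: [0.4627, 0.1308, 0.2437]
tcp_rot: [0.004, 0.069, 0.998, 0.008]
ft_force: [-6.0, 24.2, 23.1]
grip_width: 0.222
finger_force: 30.0
```

Call:
apply_moves([
  [[0, -0.29, -0.05], [0, 0, 0], 1],
  [[0, -0.3, -0.01], [0, 0, 0], 1],
  [[0, -0.29, 0.02], [0, 0, 0], 1],
  [[0, -0.29, 0.05], [0, 0, 0], 1],
  [[0, -0.28, 0.1], [0, 0, 0], 1],
])

```text
t: 16.95
position: [0.456, 0.0868, 0.2373]
tcp_rot: [0.002, 0.071, 0.997, 0.003]
ft_force: [-1.7, 10.6, 7.2]
grip_width: 0.217
finger_force: 30.0
```

```bash
python3 -c "
from h import *
crank(1.95,3.1416,10)"
```

```text
cradle frame [-0.1718 -0.0208  0.2373] radius 0.0601 theta 1.925 [-1.7 10.6  7.2]
[[[0.01,-0.31,0.14],[0.08,0.04,0.05],1],[[0.0,-0.25,0.16],[0.0,0.0,0.0],1],[[0.0,-0.22,0.17],[0.0,0.0,0.0],1],[[0.0,-0.2,0.21],[0.0,0.0,0.0],1],[[0.0,-0.17,0.23],[0.0,0.0,0.0],1]]
[[[0.0,-0.15,0.24],[0.0,0.0,0.0],1],[[0.0,-0.12,0.26],[0.0,0.0,0.0],1],[[0.0,-0.08,0.28],[0.0,0.0,0.0],1],[[0.0,-0.05,0.28],[0.0,0.0,0.0],1],[[0.0,-0.02,0.28],[0.0,0.0,0.0],1]]
end [0.45002226 0.04803674 0.18105421]
```

Call:
apply_moves([
  [[0, -0.29, 0.13], [0, 0, 0], 1],
  [[0, -0.25, 0.16], [0, 0, 0], 1],
  [[0, -0.22, 0.17], [0, 0, 0], 1],
  [[0, -0.2, 0.21], [0, 0, 0], 1],
  [[0, -0.17, 0.23], [0, 0, 0], 1],
])

```text
t: 17.58
position: [0.4517, 0.0588, 0.2143]
tcp_rot: [0.001, 0.072, 0.997, 0.002]
ft_force: [-1.5, 12.4, 7.9]
grip_width: 0.224
finger_force: 30.0
```

Call:
apply_moves([
  [[0, -0.15, 0.24], [0, 0, 0], 1],
  [[0, -0.12, 0.26], [0, 0, 0], 1],
  [[0, -0.08, 0.28], [0, 0, 0], 1],
  [[0, -0.05, 0.28], [0, 0, 0], 1],
  [[0, -0.02, 0.28], [0, 0, 0], 1],
])

```text
t: 18.2
position: [0.4505, 0.0495, 0.181]
tcp_rot: [0.001, 0.071, 0.997, 0.003]
ft_force: [-2.3, 14.1, 12.1]
grip_width: 0.222
finger_force: 30.0
```

Call:
apply_moves([
  [[0, 0, 0], [0, 0, 0], 1],
  [[0, 0, 0], [0, 0, 0], 1],
  [[0, 0, 0], [0, 0, 0], 1],
])

```text
t: 18.58
position: [0.4505, 0.0495, 0.1803]
tcp_rot: [0.001, 0.071, 0.997, 0.003]
ft_force: [2.4, 15.4, -0.9]
grip_width: 0.221
finger_force: 30.0
```

```bash
python3 -c "
from h import *
crank()
for n in ('ball0_center','pan_center','drum'):
  for r in bot.silhouettes('scene',n) if not bot.get_image('scene') is None else []: print(n,r['p'],r['centre'],r['region'].sum())"
```

```text
cradle frame [-0.1718 -0.0586  0.1803] radius 0.0586 theta -3.13 [ 2.4 15.4 -0.9]
ball0_center 0.56 [331.1, 259.7] 35
pan_center 0.8 [330.1, 276.5] 1086
pan_center 0.75 [340.0, 267.6] 89
drum 0.76 [348.9, 221.7] 4085
```

Drum at θ≈3.15. Release and lift away, then check.

Call:
apply_moves([
  [[0, 0, 0], [0, 0, 0], -0.3],
  [[0, 0, 0], [0, 0, 0], -0.3],
  [[0, 0, 0], [0, 0, 0], -0.3],
  [[0, 0, 0], [0, 0, 0], -0.3],
  [[0, 0, 0], [0, 0, 0], -0.3],
])

```text
t: 19.5
position: [0.4493, 0.0445, 0.1796]
tcp_rot: [-0.0, 0.073, 0.997, -0.0]
ft_force: [0.4, 0.7, 0.1]
grip_width: 0.648
finger_force: 0.0
```

Call:
apply_moves([
  [[0, 0, -0.4], [0, 0, 0], -0.3],
  [[0, 0, -0.8], [0, 0, 0], -0.3],
  [[0, 0, -0.9], [0, 0, 0], -0.3],
  [[0, 0, -0.9], [0, 0, 0], -0.3],
  [[0, 0, -0.9], [0, 0, 0], -0.3],
])

```text
t: 20.12
position: [0.4494, 0.0449, 0.2786]
tcp_rot: [0.0, 0.073, 0.997, 0.0]
ft_force: [-0.4, -0.4, -0.5]
grip_width: 0.649
finger_force: 0.0
```

Call:
apply_moves([
  [[0, 0.9, -0.5], [0, 0, 0], -0.3],
  [[0, 0.9, -0.5], [0, 0, 0], -0.3],
  [[0, 0.9, -0.3], [0, 0, 0], -0.3],
  [[0, 0.9, 0], [0, 0, 0], -0.3],
  [[0, 0.9, 0], [0, 0, 0], -0.3],
])

```text
t: 20.75
position: [0.4658, 0.1568, 0.3105]
tcp_rot: [0.0, 0.073, 0.997, 0.0]
ft_force: [-0.4, 0.3, -0.1]
grip_width: 0.65
finger_force: 0.0
```

Call:
apply_moves([
  [[0, 0.9, 0], [0, 0, 0], -0.3],
  [[0, 0.9, 0], [0, 0, 0], -0.3],
  [[0, 0, 0], [0, 0, 0], -0.3],
])

```text
t: 21.12
position: [0.472, 0.2022, 0.3103]
tcp_rot: [0.0, 0.071, 0.997, 0.001]
ft_force: [0.2, -0.9, -0.1]
grip_width: 0.653
finger_force: 0.0
```

```bash
python3 - <<'E'
from h import *
ims=[]
for n,(r,c) in {"scene":((160,220),),"top":((120,200),)}.items() if 0 else [("scene",(170,250)),("top",(120,220))]:
    d=bot.get_image(n); im=d["img"][:,:,::-1].copy()
    for th,col in ((np.pi,(0,0,255)),):
        for q in proj(d,T(C,[[-.215,.06*np.cos(th),.175+.06*np.sin(th)]])): cv2.circle(im,tuple(int(round(v*8)) for v in q),8,col,-1,shift=3)
    ims.append(cv2.resize(im[r:r+190,c:c+130],None,fx=3,fy=3,interpolation=cv2.INTER_CUBIC))
    for k in ("ball0_center",): 
        for x in bot.silhouettes(n,k): print(n,k,round(x["p"],2),x["centre"],x["region"].sum())
cv2.imwrite("pics/f.png",np.clip(np.hstack(ims)*1.4,0,255).astype(np.uint8)); print(bot.sense()["t"])
E
```

```text
scene ball0_center 0.65 [331.3, 258.6] 75
top ball0_center 0.38 [315.0, 232.6] 27
21.325
```

View pics/f.png

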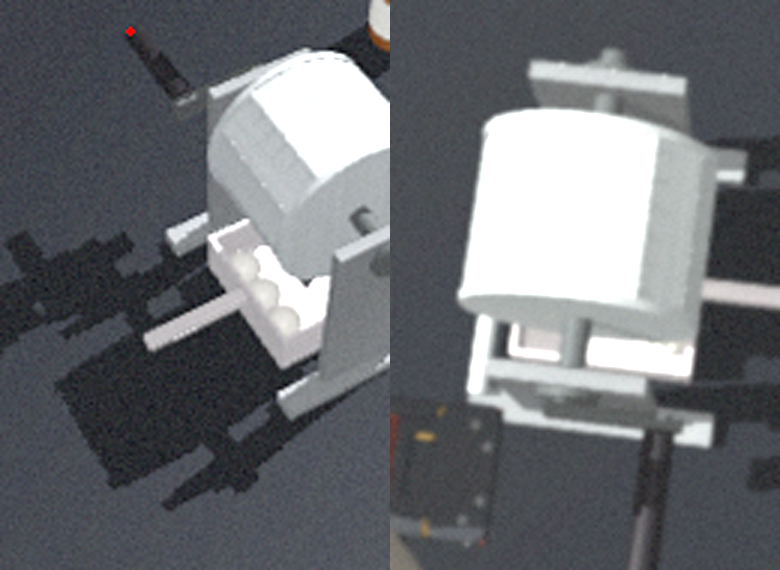

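All three balls lie in the pan along its -y wall (crop (245,262), (262,292), (285,320)); the crank tip is on the θ=π dot. A quick check of the pan's position, then hand in.

```bash
python3 - <<'E'
from h import *
d=bot.get_image("scene")
m=np.array([[320,249.3],[299.5,284.5],[345,291.5]])
e=lambda p:(proj(d,T(p,[[-.065,-.065,.045],[0,-.165,.034],[.065,-.065,0]]))-m).ravel()
r=least_squares(e,C);print(T([0,0,-C[2]],[np.r_[r.x[:2]-C[:2],0]]),r.x[2]-C[2],r.fun.round(1))
if np.hypot(*(r.x[:2]-C[:2]))<.01: print(bot.job_done())
E
```

```text
[[-0.00098621  0.00185858  0.        ]] 0.021793786713363433 [-0.4 -0.7  0.5 -0.1 -0.1  0.7]
the job is handed in; nothing more can be done
None
```

The job is handed in: the pan sits flat in the bay within about 2 mm of centre below the drum, the port faces straight down, all three balls are in the pan, and the gripper never went near the mortar, bottle or slide box.

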